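# Take the fat cell off test with the insulated tongs

### The job

The fat battery cell has to come off its test stand. First press the hinged isolating treadle right down to its stop for a moment and let it come back up; then pick up the insulated tongs with the gripper, close their jaws round the fat cell and lift it, upright, until its foot is at least 10 cm above the bench, and finish there, still holding the cell in the squeezed tongs. Never touch the fat cell with the gripper or arm itself, and leave the other cells, tools and stock on the bench where they are.

Things in the scene. Friction and masses are not known exactly. Their poses are not given: they have to be found in the camera images.
- cell: the fat battery cell: upright grey cylinder, 32 mm diameter, 70 mm tall (68 mm body plus a small button on top), about 130 g, standing loose in the pocket of stand_fat. Origin: centre of its underside, z up its axis. The only cell thicker than 18 mm on the three stands
- stand_fat: fixed white printed stand of the fat cell, 60 x 60 x 20 mm block (plus screw tabs on its +x side to 44 mm from its centre) with a round pocket 37 mm wide and 10 mm deep in its top; the cell's foot stands 10 mm above the bench. Origin: centre of its underside. One of three stands side by side along y, 95 to 165 mm apart, some nearer, some farther; their order varies
- tongs: loose insulated tongs lying flat on the bench, 105 g: two upright arms, 26 mm tall, sprung apart sideways about a round pivot. Origin: on the bench midway between the arms under the grip point (near the centre of mass); x points along the tongs to the jaws, z up. Pivot (20 mm wide) at x = -95 mm, jaws centred at x = +105 mm, far end at +125 mm. The arms move equally; listed frame does not swing
- tongs_grip (a point): grip point of the tongs, midway between the arms, 13 mm above the tongs' origin, axes as the tongs. Flat black pads outside, x = -37 to +37 mm, 26 mm tall. Width over the pads: 57 mm sprung open, 34 mm when closed on the fat cell, 26 mm at the closing stop. Spring: 5 N on each pad open, 10 N on the cell. 51 mm carries the tongs with open jaws; on the cell squeeze with 40 N or more
- tongs_jaw (a point): middle between the jaws, 105 mm ahead of the grip point along x, 13 mm above the tongs' underside; a held cell has its axis here. Jaws: black rubber, V-shaped seen from above, 26 mm tall, 40 mm long. Sprung open they leave about 66 mm between their tips and measure about 95 mm over all; each mm of squeeze at the grip closes them by 2.1 mm
- tongs_left: left arm of the tongs (on +y of the tongs), carries its jaw; origin on the pivot
- tongs_right: right arm of the tongs (on -y of the tongs), carries its jaw; origin on the pivot
- treadle_base: fixed dark base plate of the isolating treadle, 150 x 85 x 10 mm, with hinge cheeks 32 mm tall. Origin: centre of its underside; the hinge lies along its y at x = +55 mm, z = 24 mm; the plate's free end points along -x, about towards the robot
- treadle (a joint): angle of the treadle plate: 0 when sprung up (the plate then rises 0.25 rad towards its free end), growing as it is pressed down, stop at 0.22 rad; springs back by itself. At the toe it takes about 3 N to start and 11 N to reach the stop
- treadle_toe (a point): point to press, on top of the aluminium treadle plate (58 mm wide, 115 mm long) 20 mm from its free end and in the middle of its width; about 50 mm above the bench when up, 30 mm when at the stop. It moves with the plate
- slim1: slim cell, 18 mm diameter, 65 mm tall, loose upright in its own stand (60 x 60 x 20 mm), leave alone; origin: centre of its underside, foot 10 mm above the bench
- slim2: second slim cell, the same as slim1, leave alone
- tape: roll of black tape, 84 mm diameter, 19 mm tall, loose on the bench, leave alone; origin: centre of its underside
- meter: hand multimeter, 160 x 80 x 40 mm, long along its x, loose, leave alone; origin: centre of its underside
- driver: screwdriver lying on the bench, long along its x, leave alone
- spool: flat grey spool of metal strip, 70 mm diameter, 17 mm tall, leave alone; origin: centre of its underside
- jar: clear jar with a white lid, 56 mm diameter, 60 mm tall, leave alone; origin: centre of its underside
There are look-alikes about, which are no part of the job. Leave any orange look-alike of the cell alone. What is shaped like the tongs but orange is not meant.

How it is judged:
On the way, in this order (a step that is already met when the one before it is completed fails the run):
1. the treadle is pressed to its stop while the fat cell still stands in its stand (value of joint treadle above 0.195 rad and horizontal distance between cell and stand_fat below 0.01 m and height (world z) of cell below 0.02 m), for 0.1 s.
2. the tongs are gripped by the fingers and lifted off the bench, the treadle let up (contact force between the fingers and tongs above 1 N and height (world z) of tongs above 0.02 m and value of joint treadle below 0.03 rad and height (world z) of cell below 0.02 m), for 0.1 s.
At the end, for the whole second after the job is handed in: the program finishes holding: the fat cell hangs still between both jaws of the tongs (each presses on it), its foot at least 95 mm above the bench, upright within 0.4 rad; the fingers squeeze the tongs, neither arm nor fingers nor the stand touch the cell, and the treadle is back up (height (world z) of each of cell, tongs_jaw above 0.095 m and angle between cell's own z axis and vertical below 0.4 rad and linear speed of cell below 0.05 m/s and contact force between each of tongs_left, tongs_right and cell above 0.5 N and contact force between the fingers and tongs above 2 N and distance between tongs_jaw and cell below 0.09 m and contact force between cell and the arm below 0.1 N and contact force between cell and the fingers below 0.1 N and contact force between cell and stand_fat below 0.1 N and value of joint treadle below 0.03 rad); the arm keeps its last pose, push and grip.
It fails at once if the gripper or arm touches the fat cell (contact force between cell and the fingers above 0.5 N or contact force between cell and the arm above 0.5 N).
It fails at once if a bystander is disturbed (moved more than 30 mm) (distance of any of slim1, slim2, tape, meter, driver, spool, jar from where it was at the start of the episode above 0.03 m).
It also fails if it takes over 56 s, if anything falls off the work surface, if the arm or the gripper's body presses on something with over 40 N, if the wrist force passes 120 N, or if a joint passes its speed limit or range.

### The arm

A 6-joint arm with a two-finger parallel gripper is mounted at the origin on the work surface. World frame = base frame: x ahead of the robot, y to its left, z up, the work surface at z = 0. Lengths are in m, angles in rad, forces in N, time in s.
With the tool pointing down it reaches from about 0.375 to 0.9 m from the base axis. Payload 3.1 kg.
Tool frame: the origin (TCP) lies midway between the tips of the shut fingers; the grasp point (between the pads) lies 19 mm behind it; z points along the fingers, y is the line along which they close (so a half turn about z gives the same grasp; the last joint's range is limited). The gripper opens to 85 mm and grips with 20 to 120 N. Pads are 22 mm wide; open, the fingers measure 114 mm over their backs; the gripper's body (76 mm by 85 mm) begins 54 mm behind the grasp point. The pads swing forward as they close: fully open they stand 13 mm farther back than shut.
Start: joints at [1.157, 0.527, 1.433, -0, 1.181, -0.178], TCP at [0.146, 0.608, 0.231] pointing down, gripper open.
Joint ranges: [-3.08, 3.08], [-0.75, 2.2], [0.22, 2.44], [-1.43, 4.57], [0, 2.65], [-2.85, 2.85]. Speed limits (rad/s): [2.79, 2.79, 3.14, 3.14, 3.14, 3.14].

### API

Orientations are given as a unit quaternion [x, y, z, w].
In Python, from bench import ctrl gives the robot as it stands.
- The arm moves only by the tool jog_arm, never from a script. Its argument "increments" is one flat list of numbers, 7 for each row, row after row: the turn, a rotation vector about the tool's x, y, z in units of 5 degrees (1.0 is 5 degrees), then the shift along the tool's x, y, z in units of 30 mm (1.0 is 30 mm), then the finger opening in mm, from 0 to 85.4. A call has exactly 10 rows; each row shifts and turns the commanded pose from where the row before left it, along the tool's axes as they then stand; what a row does not reach is not made up. A row lasts 1/12 s, in which the tool goes at most 41.7 mm and 7.16 degrees, less where a joint would pass 70% of its speed; a pose out of reach is approached as far as the arm can. A call is refused whole if a number of a shift passes 1 or a number of a turn 1, either way. A call with a gripper value outside its range is refused whole. The fingers move at their own pace and stop on an object; "force" is the grip in N (left out, the last holds). Time passes only in rows, so rows that do not move let the fingers close, or fill a call up. It gives the time, the measured TCP pose, the force, the opening and the grip force at its end, in the units of the state.
- ctrl.get_obs(): the state, without advancing time (a new reading comes with each control period).
- ctrl.capture(name): name is "scene" or "top" or "wrist"; returns the picture (384x512x3 uint8, red, green, blue); there is no depth.
- ctrl.camera_params(name): a dict with "intrinsics" (3x3 intrinsics, pixels), "R" (3x3) and "t" (3): a world point X has camera coordinates R X + t; the wrist camera has in their place "tool_from_camera" (4x4, takes a point from camera to tool coordinates, whose origin is the TCP and whose axes are the flange's). Camera axes: x right, y down, z forward; pixel columns grow to the right and rows downward; lengths in m; the calibration is good to about 2 mm. A picture is of the moment at which its call begins: read the wrist's pose just before it. camera_params takes no time and is no camera call.
- ctrl.sign_off(): hands the job in; it is judged then, once.
Trained networks look in the newest picture that a camera, given by its name, has taken for a name from the list of things; names that differ only in an ending like _2 or _b are one class to them, and where a whole thing is asked for, a point or a joint stands for the part that bears it (a point fixed in the world has none). Each returns a list of dicts, best first, with "score" (0 to 1); they miss things now and then, are a little off and sometimes report something else, mostly with a low value. They report only what shows in the picture. A call takes as long as a camera call. They do not tell look-alikes from the thing itself.
- ctrl.cut_out(camera, query): "mask" (384x512 bool, what is visible of it) and "extent" ([left, top, right, bottom] in pixels, round what is visible of it).
- ctrl.place_of(camera, query): "position" ([column, row] in pixels: a listed point, or the origin of a listed thing).
The state is a dict: "time_s": time; "joint_pos": joint angles; "joint_velocities": joint speeds; "tau": joint torques, N m; "eef_pos": TCP position; "orientation": TCP orientation; "wrist_force": force on the tool from outside, world axes, zero at the start; "wrist_torque": the same for the moment, N m; "finger_gap": opening from 0.0 (shut) to 1.0 (fully open); "finger_force": force on a finger pad.
Only numpy, scipy, OpenCV 4.12 (cv2) and the standard library are available. Lean on these libraries where they do the work, as an engineer would, in place of code of your own. Each camera call takes 0.05 s, during which the arm holds its last target. There are 200 camera calls.

## Working session

There is one attempt and no reset: what is moved stays moved. The work goes in short steps, Python scripts to look and compute and a tool call to move; the robot and the scene stay as the last step left them, time stands still between calls to the robot, and variables do not carry over. Pictures are saved under pics/ and viewed, at most 10 in all, crops included, and the job is handed in when it is done.

Besides the shell and the picture viewer there is one more tool, called after "Request:" as name(argument=value, ...) on one line, values as JSON. jog_arm: Moves the arm, as the interface text tells. Its arguments: {"type":"object","properties":{"increments":{"type":"array","items":{"type":"number"}},"force":{"type":"number"}},"required":["increments"]}

```bash
ls; mkdir -p pics; cat > h.py <<'E'
import numpy as np,cv2
from bench import ctrl
P={c:ctrl.camera_params(c) for c in('scene','top')}
def ray(c,px):
    p=P[c];K=np.array(p['intrinsics']);R=np.array(p['R']);t=np.array(p['t'])
    d=R.T@np.linalg.inv(K)@np.array([px[0],px[1],1.]);return -R.T@t,d/np.linalg.norm(d)
def onz(c,px,z):
    o,d=ray(c,px);return o+d*(z-o[2])/d[2]
def tri(rs):
    A=0;b=0
    for o,d in rs:
        M=np.eye(3)-np.outer(d,d);A=A+M;b=b+M@o
    x=np.linalg.solve(A,b);return x,[np.linalg.norm((np.eye(3)-np.outer(d,d))@(x-o)) for o,d in rs]
E
python3 - <<'E'
from h import *
np.set_printoptions(precision=3,suppress=True)
for c in('scene','top'):
    im=ctrl.capture(c);cv2.imwrite(f'pics/{c}0.png',cv2.resize(im[:,:,::-1],(800,600)))
    for q in['cell','stand_fat','tongs','tongs_grip','tongs_jaw','treadle_base','treadle_toe','slim1','tape','meter','driver','spool','jar']:
        r=ctrl.place_of(c,q)
        print(c,q,[(round(a['score'],2),np.round(a['position'],1).tolist(),onz(c,a['position'],.013 if q[:6]=='tongs_' else .05 if 'toe' in q else .01 if q in('cell','slim1') else 0)[:2].round(3).tolist()) for a in r[:4]])
E
```

```text
pics
scene cell [(0.76, [304.2, 177.8], [0.57, 0.193])]
scene stand_fat [(0.93, [295.1, 197.3], [0.587, 0.122])]
scene tongs [(0.95, [296.2, 142.4], [0.459, 0.322]), (0.75, [235.9, 114.3], [0.216, 0.323])]
scene tongs_grip [(0.76, [239.6, 108.7], [0.218, 0.342]), (0.7, [299.8, 137.5], [0.463, 0.335])]
scene tongs_jaw [(0.85, [261.9, 96.5], [0.234, 0.446]), (0.74, [332.1, 140.1], [0.549, 0.385]), (0.6, [330.3, 264.4], [0.779, -0.021])]
scene treadle_base [(0.77, [158.5, 289.7], [0.499, -0.311])]
scene treadle_toe [(0.93, [147.6, 267.6], [0.467, -0.303])]
scene slim1 [(0.53, [298.7, 232.4], [0.666, 0.017]), (0.44, [268.6, 273.4], [0.677, -0.128]), (0.15, [245.6, 323.6], [0.712, -0.26])]
scene tape [(0.97, [205.7, 198.7], [0.395, -0.031])]
scene meter [(0.9, [250.4, 327.1], [0.722, -0.256]), (0.59, [269.1, 144.8], [0.399, 0.261])]
scene driver [(0.85, [328.0, 259.7], [0.764, -0.003]), (0.51, [298.3, 235.0], [0.666, 0.017])]
scene spool [(0.61, [352.1, 193.3], [0.704, 0.231])]
scene jar [(0.56, [368.5, 159.4], [0.675, 0.386]), (0.2, [298.9, 192.3], [0.585, 0.145])]
top cell [(0.69, [224.
[... 239 characters left out ...]
.6, 284.6], [0.222, 0.336]), (0.71, [160.4, 205.2], [0.468, 0.325])]
top tongs_jaw [(0.92, [122.7, 282.1], [0.231, 0.439]), (0.56, [140.5, 184.5], [0.535, 0.39])]
top treadle_base [(0.61, [138.4, 180.5], [0.55, 0.401]), (0.55, [361.6, 195.0], [0.49, -0.315])]
top treadle_toe [(0.79, [363.0, 202.5], [0.462, -0.304])]
top slim1 [(0.44, [258.6, 141.0], [0.671, 0.01]), (0.36, [299.7, 135.4], [0.686, -0.123])]
top tape [(0.62, [273.5, 223.7], [0.404, -0.032])]
top meter [(0.71, [338.4, 122.9], [0.728, -0.252]), (0.71, [183.2, 227.2], [0.397, 0.255])]
top driver [(0.73, [260.5, 111.0], [0.774, 0.002])]
top spool [(0.9, [188.6, 132.1], [0.708, 0.239])]
top jar [(0.55, [145.9, 138.1], [0.69, 0.38])]
```

```bash
python3 -c "
from h import *
print(ctrl.get_obs());print(P);print(ctrl.camera_params('wrist'))"
```

```text
{'time_s': 1.4, 'joint_pos': array([ 1.15646365e+00,  5.27507558e-01,  1.43268616e+00, -5.11465169e-06,
        1.18136627e+00, -1.78475805e-01]), 'joint_velocities': array([ 0.00017644, -0.00115146, -0.00021818, -0.00078512, -0.00132582,
       -0.0017645 ]), 'tau': array([ 4.69684910e-04, -4.42315829e+01, -1.78420168e+01, -1.97996296e-04,
        7.58774841e-04,  1.34805779e-05]), 'eef_pos': array([0.14600328, 0.60770119, 0.23131017]), 'orientation': array([1.17654322e-01, 9.93054611e-01, 1.49291289e-05, 7.03310341e-06]), 'wrist_force': array([ 0.12371369, -0.41446333, -0.11296547]), 'wrist_torque': array([0.01327705, 0.01781758, 0.01621465]), 'finger_force': 0.0, 'finger_gap': 0.998237873943016}
{'scene': {'intrinsics': array([[440.97373349,   0.        , 247.50917002],
       [  0.        , 440.97373349, 185.94669763],
       [  0.        ,   0.        ,   1.        ]]), 'R': array([[ 0.79099078,  0.61179776, -0.00608912],
       [ 0.42984222, -0.56276857, -0.70606459],
       [-0.4353955 ,  0.55587322, -0.70812126]]), 't': array([-0.40800041, -0.15222869,  1.39960573])}, 'top': 
[... 203 characters left out ...]
2522, -0.01738675],
       [-0.99225541,  0.01774293, -0.12294056],
       [ 0.12321527,  0.01531919, -0.99226172]]), 't': array([0.03802624, 0.50652322, 1.11870394])}}
{'intrinsics': array([[338.18862825,   0.        , 259.32078337],
       [  0.        , 338.18862825, 188.89807266],
       [  0.        ,   0.        ,   1.        ]]), 'tool_from_camera': array([[-1.18286280e-03, -9.48085889e-01, -3.18012181e-01,
         8.13695834e-02],
       [ 9.99998432e-01, -1.54059387e-03,  8.73407952e-04,
        -2.55422078e-04],
       [-1.31799337e-03, -3.18010649e-01,  9.48086225e-01,
        -1.42772701e-01],
       [ 0.00000000e+00,  0.00000000e+00,  0.00000000e+00,
         1.00000000e+00]])}
```

View pics/top0.png

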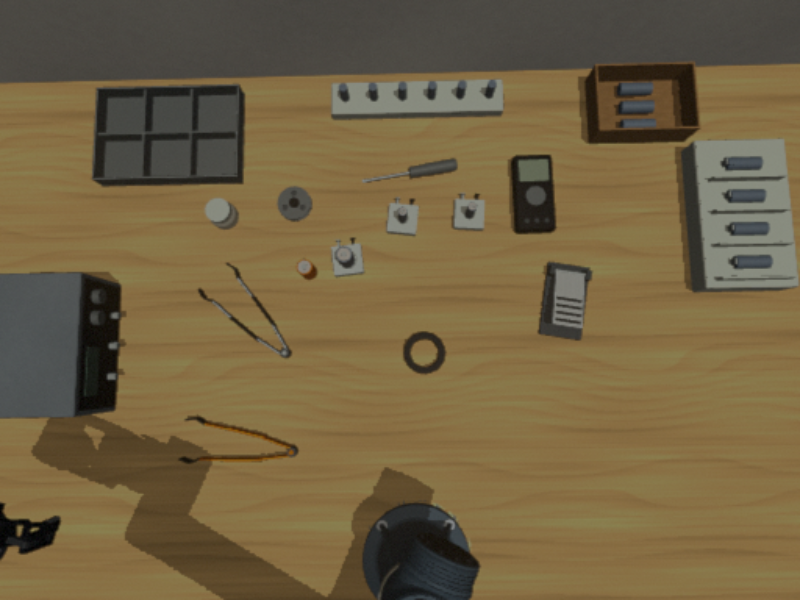

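View pics/scene0.png

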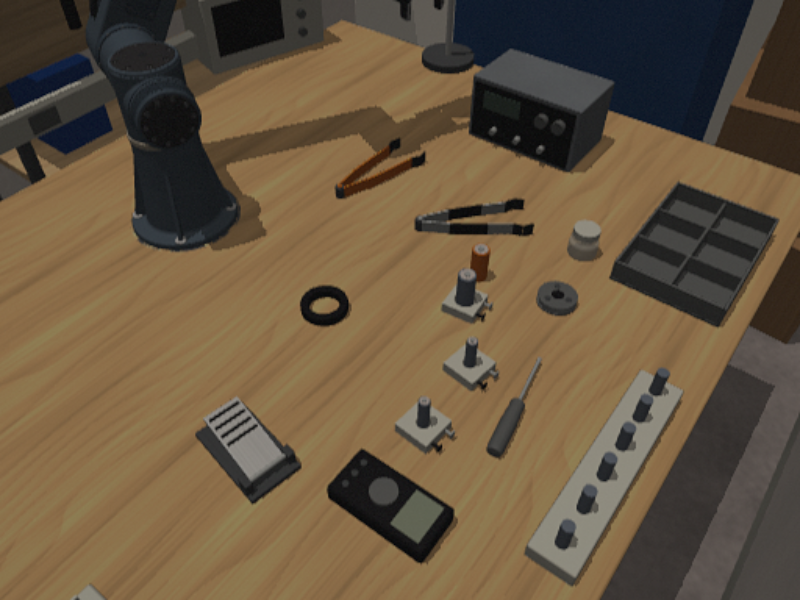

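The top view shows the black/grey tongs with their pivot near (285,352) and jaws near (232,266) and (202,293). The fat cell is at (345,255), with an orange decoy at (305,268), and the treadle is at (565,300). The scene view agrees: tongs (475,215), fat cell (466,290), treadle (247,445).

```bash
python3 - <<'E'
from h import *
np.set_printoptions(precision=3,suppress=True)
def t2(n,a,b): x,r=tri([ray('scene',a),ray('top',b)]);print(n,x,np.round(r,3))
t2('toe',(147.6,267.6),(363,202.5))
s=.64
t2('pivot',(420*s,222*s),(285*s,352*s))
t2('celltop',(466*s,272*s),(345*s,253*s))
t2('grip',(299.8,137.5),(160.4,205.2));t2('jaw',(332.1,140.1),(140.5,184.5))
t2('stand',(295.1,197.3),(221.8,166.8))
# treadle plate/base edges from mask
for c,z in(('top',.03),('scene',.03)):
    for q in('treadle','treadle_base'):
        r=ctrl.cut_out(c,q)
        if r:
            m=r[0]['mask'].astype(np.uint8);cn=max(cv2.findContours(m,0,2)[0],key=cv2.contourArea)
            bx=cv2.boxPoints(cv2.minAreaRect(cn));print(c,q,r[0]['score'],[onz(c,p,z)[:2].round(3).tolist() for p in bx])
E
```

```text
toe [ 0.463 -0.303  0.047] [0.002 0.002]
pivot [0.403 0.254 0.018] [0. 0.]
celltop [0.588 0.125 0.087] [0. 0.]
grip [0.468 0.324 0.022] [0.001 0.001]
jaw [ 0.54   0.397 -0.001] [0.004 0.004]
stand [ 0.588  0.129 -0.004] [0.004 0.004]
top treadle 0.66 [[0.553, -0.289], [0.552, -0.345], [0.446, -0.339], [0.447, -0.284]]
top treadle_base 0.66 [[0.433, -0.243], [0.577, -0.274], [0.56, -0.365], [0.416, -0.332]]
scene treadle 0.68 [[0.42, -0.321], [0.425, -0.258], [0.552, -0.292], [0.544, -0.349]]
scene treadle_base 0.63 [[0.419, -0.345], [0.421, -0.246], [0.591, -0.285], [0.581, -0.373]]
```

Request:
jog_arm(increments=[0, 0, 0, -1, -0.62, 0, 0, 0, 0, 0, -1, -0.62, 0, 0, 0, 0, 0, -1, -0.62, 0, 0, 0, 0, 0, -1, -0.62, 0, 0, 0, 0, 0, -1, -0.62, 0, 0, 0, 0, 0, -1, -0.62, 0, 0, 0, 0, 0, -1, -0.62, 0, 0, 0, 0, 0, -1, -0.62, 0, 0, 0, 0, 0, -1, -0.62, 0, 0, 0, 0, 0, -1, -0.62, 0, 0])

```text
time_s: 2.43
eef_pos: [0.3953, 0.3555, 0.2316]
orientation: [0.118, 0.993, 0.0, 0.0]
wrist_force: [0.5, 1.1, -0.1]
finger_gap: -0.002
finger_force: 0.0
```

Request:
jog_arm(increments=[0, 0, 0, -0.33, -1, 0, 0, 0, 0, 0, -0.33, -1, 0, 0, 0, 0, 0, -0.33, -1, 0, 0, 0, 0, 0, -0.33, -1, 0, 0, 0, 0, 0, -0.33, -1, 0, 0, 0, 0, 0, -0.33, -1, 0, 0, 0, 0, 0, -0.33, -1, 0, 0, 0, 0, 0, -0.33, -1, 0, 0, 0, 0, 0, -0.33, -1, 0, 0, 0, 0, 0, -0.33, -1, 0, 0])

```text
time_s: 3.27
eef_pos: [0.4205, 0.0404, 0.2316]
orientation: [0.118, 0.993, -0.0, 0.0]
wrist_force: [0.2, -0.0, 0.1]
finger_gap: 0.002
finger_force: 0.0
```

Request:
jog_arm(increments=[0, 0, 0, -0.38, -1, 0.3, 0, 0, 0, 0, -0.38, -1, 0.3, 0, 0, 0, 0, -0.38, -1, 0.3, 0, 0, 0, 0, -0.38, -1, 0.3, 0, 0, 0, 0, -0.38, -1, 0.3, 0, 0, 0, 0, -0.38, -1, 0.3, 0, 0, 0, 0, -0.38, -1, 0.3, 0, 0, 0, 0, -0.38, -1, 0.3, 0, 0, 0, 0, -0.38, -1, 0.3, 0, 0, 0, 0, -0.38, -1, 0.3, 0])

```text
time_s: 4.1
eef_pos: [0.4612, -0.2783, 0.141]
orientation: [0.118, 0.993, -0.0, 0.0]
wrist_force: [-0.3, -0.7, 1.2]
finger_gap: -0.002
finger_force: 0.0
```

Request:
jog_arm(increments=[0, 0, 0, -0.22, -0.83, 0, 0, 0, 0, 0, 0, 0, 1, 0, 0, 0, 0, 0, 0, 1, 0, 0, 0, 0, 0, 0, 0.5, 0, 0, 0, 0, 0, 0, 0.3, 0, 0, 0, 0, 0, 0, 0.2, 0, 0, 0, 0, 0, 0, 0.2, 0, 0, 0, 0, 0, 0, 0.2, 0, 0, 0, 0, 0, 0, 0, 0, 0, 0, 0, 0, 0, 0, 0])

```text
time_s: 4.93
eef_pos: [0.4617, -0.3022, 0.0405]
orientation: [0.117, 0.993, -0.0, 0.0]
wrist_force: [-3.1, 0.7, 7.3]
finger_gap: 0.003
finger_force: 3.1
```

Request:
jog_arm(increments=[0, 0, 0, 0, 0, 0.15, 0, 0, 0, 0, 0, 0, 0.15, 0, 0, 0, 0, 0, 0, 0.1, 0, 0, 0, 0, 0, 0, 0.05, 0, 0, 0, 0, 0, 0, 0.04, 0, 0, 0, 0, 0, 0, 0, 0, 0, 0, 0, 0, 0, 0, 0, 0, 0, 0, 0, 0, 0, 0, 0, 0, 0, 0, 0, 0, 0, 0, 0, 0, 0, 0, 0, 0])

```text
time_s: 5.77
eef_pos: [0.4611, -0.3022, 0.0291]
orientation: [0.117, 0.993, -0.001, -0.0]
wrist_force: [-7.6, 2.9, 27.6]
finger_gap: 0.004
finger_force: 13.9
```

Request:
jog_arm(increments=[0, 0, 0, 0, 0, -0.8, 0, 0, 0, 0, 0, 0, -1, 0, 0, 0, 0, 0, 0, -1, 0, 0, 0, 0, 0, 0, -1, 0, 0, 0, 0, 0, 0, -1, 0, 0, 0, 0, 0.23, 1, -0.8, 30, 0, 0, 0, 0.23, 1, -0.6, 85, 0, 0, 0, 0.23, 1, -0.4, 85, 0, 0, 0, 0.23, 1, 0, 85, 0, 0, 0, 0.23, 1, 0, 85])

```text
time_s: 6.6
eef_pos: [0.4644, -0.1474, 0.2249]
orientation: [0.118, 0.993, -0.001, 0.003]
wrist_force: [0.1, -0.3, -1.4]
finger_gap: 0.709
finger_force: 0.0
```

Request:
jog_arm(increments=[0, 0, 0, 0.23, 1, 0, 85, 0, 0, 0, 0.23, 1, 0, 85, 0, 0, 0, 0.23, 1, 0, 85, 0, 0, 0, 0.23, 1, 0, 85, 0, 0, 0, 0.23, 1, 0, 85, 0, 0, 0, 0.23, 1, 0, 85, 0, 0, 0, 0.23, 1, 0, 85, 0, 0, 0, 0.23, 1, 0, 85, 0, 0, 0, 0.23, 1, 0, 85, 0, 0, 0, 0.23, 1, 0, 85])

```text
time_s: 7.43
eef_pos: [0.4666, 0.1615, 0.2238]
orientation: [0.117, 0.993, 0.0, 0.002]
wrist_force: [0.6, -0.2, 0.1]
finger_gap: 0.997
finger_force: 0.0
```

```bash
cat >> h.py <<'E'
from scipy.spatial.transform import Rotation as Ro
W=ctrl.camera_params('wrist')
def wray(o,px):
    T=np.array(W['tool_from_camera']);R=Ro.from_quat(o['orientation']).as_matrix()
    d=R@T[:3,:3]@np.linalg.inv(np.array(W['intrinsics']))@np.array([px[0],px[1],1.])
    return o['eef_pos']+R@T[:3,3],d/np.linalg.norm(d)
def wonz(o,px,z):
    c,d=wray(o,px);return c+d*(z-c[2])/d[2]
E
python3 - <<'E'
from h import *
o=ctrl.get_obs();im=ctrl.capture('wrist');cv2.imwrite('pics/w1.png',im[:,:,::-1])
np.savez('w1.npz',**o)
ts=ctrl.capture('top')
print(o['eef_pos'],o['joint_pos'].round(2))
r=ctrl.place_of('top','treadle_toe')[0]['position'];print('toe',r)
for q in('tongs','tongs_grip','tongs_jaw','cell','stand_fat'):
    for a in ctrl.place_of('wrist',q)[:3]: print(q,round(a['score'],2),np.round(a['position'],1),wonz(o,a['position'],{'tongs':0,'stand_fat':0,'cell':.01}.get(q,.013)).round(4))
for q in ('tongs','tongs_left','tongs_right'):
    for a in ctrl.cut_out('wrist',q)[:2]: print(q,a['score'],a['extent'])
E
```

```text
[0.46663519 0.16148821 0.22378172] [ 0.11  0.36  1.77  0.    1.01 -1.23]
toe [364.2, 203.6]
cell 0.9 [314.  224.2] [0.5612 0.204  0.01  ]
cell 0.89 [253.4 258.1] [0.5878 0.1254 0.01  ]
cell 0.3 [471.2 279.7] [0.6799 0.3777 0.01  ]
stand_fat 0.95 [258.5 253.8] [0.5891 0.1314 0.    ]
tongs 0.6 [323.1, 60.1, 512.0, 217.4]
tongs_left 0.92 [348.4, 65.2, 512.0, 155.4]
tongs_right 0.85 [332.7, 80.3, 472.8, 219.5]
```

View pics/w1.png

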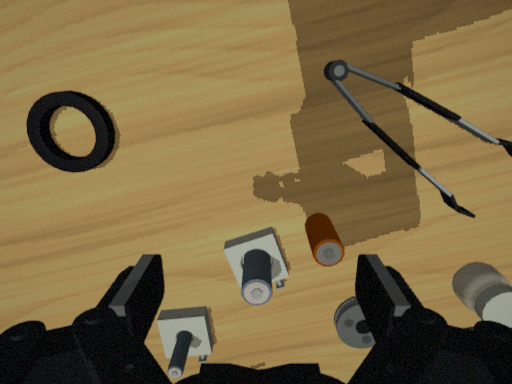

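The wrist view shows the tongs' pivot at (336,71), pad centres at about (429,104) and (393,144), the fat cell's top at (257,293), and the orange decoy at (325,243).

```bash
python3 - <<'E'
from h import *
o=dict(np.load('w1.npz'))
f=lambda p,z=.026:wonz(o,p,z)
p=f((336,71));a=f((429,104));b=f((393,144));m=(a+b)/2
print(p,a,b,m, 'width',np.linalg.norm(a-b),'len',np.linalg.norm(m-p))
d=m-p;print('head',np.degrees(np.arctan2(d[1],d[0])), 'perp',np.degrees(np.arctan2(*(a-b)[[1,0]])))
print('pad ends',f((400,87)),f((458,120)),f((368,122)),f((418,167)))
print('celltop',f((257,293),.08))
R=Ro.from_quat(o['orientation']).as_matrix();t=m-o['eef_pos'];print('tool delta units',R.T@t/.03)
E
```

```text
[0.40138203 0.25256397 0.026     ] [0.45297896 0.33625527 0.026     ] [0.48438443 0.29751869 0.026     ] [0.4686817  0.31688698 0.026     ] width 0.049868084613832415 len 0.09309509188197027
head 43.70447365384677 perp 129.03322371898977
pad ends [0.4302843  0.31025464 0.026     ] [0.47540839 0.36314788 0.026     ] [0.45633266 0.27573339 0.026     ] [0.5147404 0.3201584 0.026    ]
celltop [0.58756102 0.13017206 0.08      ]
tool delta units [1.16199798 5.04475595 6.59551631]
```

Request:
jog_arm(increments=[0, 0, 0, -0.5, 1, 0, 85, 0, 0, 0, -0.5, 1, 0, 85, 0, 0, 0, -0.3, 1, 0, 85, 0, 0, 0, 0, 1, 0, 85, 0, 0, 0, 0, 1, 0, 85, 0, 0, -1, 0, 0, 0, 85, 0, 0, -1, 0, 0, 0, 85, 0, 0, -1, 0, 0, 0, 85, 0, 0, -1, 0, 0, 0, 85, 0, 0, -1, 0, 0, 0, 85])

```text
time_s: 8.82
eef_pos: [0.5393, 0.2958, 0.2223]
orientation: [-0.102, 0.995, -0.0, -0.0]
wrist_force: [0.7, -0.2, -0.2]
finger_gap: 0.992
finger_force: 0.0
```

Request:
jog_arm(increments=[0, 0, -1, 0, 0, 0, 85, 0, 0, -1, 0, 0, 0, 85, 0, 0, -1, 0, 0, 0, 85, 0, 0, -1, 0, 0, 0, 85, 0, 0, -1, 0, 0, 0, 85, 0, 0, -1, 0, 0, 0, 85, 0, 0, -0.2, 0, 0, 0, 85, 0, 0, 0, 0, 0, 0.4, 85, 0, 0, 0, 0, 0, 0.4, 85, 0, 0, 0, 0, 0, 0, 85])

```text
time_s: 9.65
eef_pos: [0.5378, 0.2952, 0.1963]
orientation: [-0.361, 0.932, 0.0, -0.002]
wrist_force: [0.1, -0.4, -0.2]
finger_gap: 0.999
finger_force: 0.0
```

```bash
python3 - <<'E'
from h import *
o=ctrl.get_obs();im=ctrl.capture('wrist');cv2.imwrite('pics/w2.png',im[:,:,::-1])
np.savez('w2.npz',**o)
print(o['eef_pos'],o['joint_pos'].round(2))
for q in('tongs','tongs_grip','tongs_jaw','cell'):
    for a in ctrl.place_of('wrist',q)[:3]: print(q,round(a['score'],2),np.round(a['position'],1),wonz(o,a['position'],{'tongs':0,'stand_fat':0,'cell':.01}.get(q,.013)).round(4))
E
```

```text
[0.5378364  0.29524609 0.19631338] [ 0.32  0.55  1.49 -0.    1.1  -1.99]
cell 0.98 [89.4 81.8] [0.5871 0.1271 0.01  ]
cell 0.93 [173.7 124.8] [0.566  0.2092 0.01  ]
cell 0.2 [233.  302.4] [0.6812 0.3846 0.01  ]
```

View pics/w2.png

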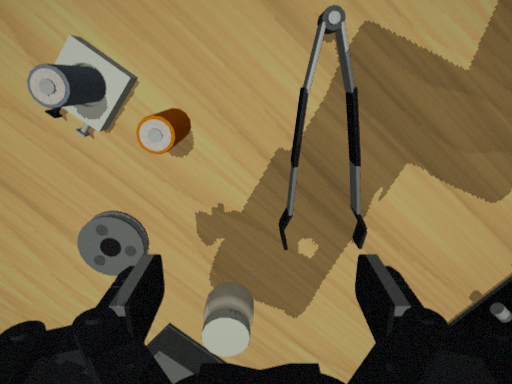

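The view shows the tongs nearly aligned with the tool: pivot (333,19), pads from (303,90) to (296,165) and (351,90) to (356,165), and jaw tips at (286,248) and (361,246).

```bash
python3 - <<'E'
from h import *
o=dict(np.load('w2.npz'))
f=lambda p,z=.026:wonz(o,p,z)
p=f((333,19));e=[f(q) for q in((303,90),(296,165),(351,90),(356,165))];t=(f((286,248))+f((361,246)))/2
m=sum(e)/4;hd=lambda d:np.degrees(np.arctan2(d[1],d[0]))
print(p,m,t,'len',np.linalg.norm(m-p),np.linalg.norm(t-p),'head',hd(m-p),hd(t-p),hd((e[1]+e[3])/2-(e[0]+e[2])/2))
print(np.linalg.norm(e[0]-e[1]),np.linalg.norm((e[0]+e[1]-e[2]-e[3])/2))
R=Ro.from_quat(o['orientation']).as_matrix();print('tool yaw',hd(R[:,0]))
u=(t-p)/np.linalg.norm(t-p);g=p+.095*u
print(g,'tool delta',R.T@(g-o['eef_pos'])/.03)
o,d=wray(o,(333,19))
# two-view height of the pivot
o1=dict(np.load('w1.npz'));print(tri([wray(o1,(336,71)),(o,d)]))
print(tri([wray(o1,(429,104)),wray(dict(np.load('w2.npz')),(353.5,127.5))]))
E
```

```text
[0.40235721 0.2553934  0.026     ] [0.4698615 0.3171561 0.026    ] [0.55697916 0.40247692 0.026     ] len 0.09149568606637445 0.21340456595633348 head 42.45679056627474 43.568701984312916 45.10542029086855
0.06886101038445981 0.05004698012832532
tool yaw -137.64249049050633
[0.47118932 0.32086967 0.026     ] tool delta [1.04032534 2.11669762 5.68610713]
(array([0.40105035, 0.25480364, 0.0181669 ]), [np.float64(0.001127168241241653), np.float64(0.001127168241241611)])
(array([0.45237405, 0.33409583, 0.02908751]), [np.float64(0.0003195225669659265), np.float64(0.0003195225669658516)])
```

Request:
jog_arm(increments=[0, 0, -0.2, 0.35, 0.7, 0, 85, 0, 0, 0, 0.35, 0.7, 0, 85, 0, 0, 0, 0.34, 0.72, 0.3, 85, 0, 0, 0, 0, 0, 1, 85, 0, 0, 0, 0, 0, 1, 85, 0, 0, 0, 0, 0, 1, 85, 0, 0, 0, 0, 0, 1, 85, 0, 0, 0, 0, 0, 0.7, 75, 0, 0, 0, 0, 0, 0.5, 75, 0, 0, 0, 0, 0, 0, 75])

```text
time_s: 10.73
eef_pos: [0.4715, 0.3207, 0.0311]
orientation: [-0.37, 0.929, -0.0, -0.002]
wrist_force: [0.2, -1.0, -0.3]
finger_gap: 0.881
finger_force: 0.0
```

Request:
jog_arm(increments=[0, 0, 0, 0, 0, 0.5, 75, 0, 0, 0, 0, 0, 0.4, 75, 0, 0, 0, 0, 0, 0, 64, 0, 0, 0, 0, 0, 0, 62, 0, 0, 0, 0, 0, 0.07, 62, 0, 0, 0, 0, 0, 0.05, 62, 0, 0, 0, 0, 0, 0.05, 62, 0, 0, 0, 0, 0, 0.05, 62, 0, 0, 0, 0, 0, 0, 62, 0, 0, 0, 0, 0, 0, 62], force=40)

```text
time_s: 11.57
eef_pos: [0.473, 0.3213, 0.0001]
orientation: [-0.37, 0.929, -0.0, 0.0]
wrist_force: [0.3, 0.3, 0.9]
finger_gap: 0.728
finger_force: 0.0
```

Request:
jog_arm(increments=[0, 0, 0, 0, 0, 0.05, 62, 0, 0, 0, 0, 0, 0.05, 62, 0, 0, 0, 0, 0, 0, 62, 0, 0, 0, 0, 0, 0, 56, 0, 0, 0, 0, 0, 0, 53, 0, 0, 0, 0, 0, 0, 51, 0, 0, 0, 0, 0, 0, 51, 0, 0, 0, 0, 0, 0, 51, 0, 0, 0, 0, 0, 0, 51, 0, 0, 0, 0, 0, 0, 51], force=40)

```text
time_s: 12.4
eef_pos: [0.4737, 0.3217, -0.0019]
orientation: [-0.37, 0.929, 0.0, 0.001]
wrist_force: [0.6, -0.6, 6.2]
finger_gap: 0.597
finger_force: 7.7
```

Request:
jog_arm(increments=[0, 0, 0, 0, 0, -0.2, 51, 0, 0, 0, 0, 0, -0.3, 51, 0, 0, 0, 0, 0, -0.5, 51, 0, 0, 0, 0, 0, -0.6, 51, 0, 0, 0, 0, 0, -0.7, 51, 0, 0, 0, 0, 0, -0.7, 51, 0, 0, 0, 0, 0, -0.6, 51, 0, 0, 0, 0, 0, -0.5, 51, 0, 0, 0, 0, 0, -0.3, 51, 0, 0, 0, 0, 0, 0, 51])

```text
time_s: 13.23
eef_pos: [0.4741, 0.3219, 0.1313]
orientation: [-0.371, 0.929, 0.0, 0.002]
wrist_force: [-0.0, -0.5, -1.8]
finger_gap: 0.599
finger_force: 5.9
```

```bash
python3 - <<'E'
from h import *
o=ctrl.get_obs();im=ctrl.capture('wrist')
np.savez('w3.npz',**o);s=ctrl.capture('scene');t=ctrl.capture('top')
cv2.imwrite('pics/w3.png',np.hstack([im,s[60:260,200:400].repeat(2,0)[:384,:].repeat(1,1)])[:,:,::-1])
print(o['eef_pos'],o['orientation'],o['finger_gap'],o['finger_force'],o['wrist_torque'])
for c in('scene','top'):
  for q in('tongs_jaw','tongs_grip'):
    print(c,q,[(round(a['score'],2),np.round(a['position'],1).tolist(),onz(c,a['position'],.144).round(3).tolist()) for a in ctrl.place_of(c,q)[:3]])
E
```

```text
[0.47407832 0.32191252 0.13134991] [-3.70542384e-01  9.28812931e-01  4.97015836e-05  2.20863093e-03] 0.5991417628725473 5.86165486718528 [ 0.01176659 -0.0554094  -0.01625976]
scene tongs_jaw [(0.93, [260.3, 98.3], [0.351, 0.276, 0.144]), (0.82, [339.4, 103.2], [0.549, 0.394, 0.144])]
scene tongs_grip [(0.94, [301.6, 103.7], [0.463, 0.326, 0.144]), (0.75, [239.2, 109.2], [0.336, 0.195, 0.144])]
top tongs_jaw [(0.65, [121.9, 281.2], [0.248, 0.393, 0.144]), (0.52, [221.5, 167.2], [0.561, 0.117, 0.144])]
top tongs_grip [(0.72, [155.4, 283.6], [0.241, 0.3, 0.144]), (0.71, [149.1, 201.3], [0.468, 0.322, 0.144]), (0.25, [173.9, 224.9], [0.4, 0.251, 0.144])]
```

View pics/w3.png

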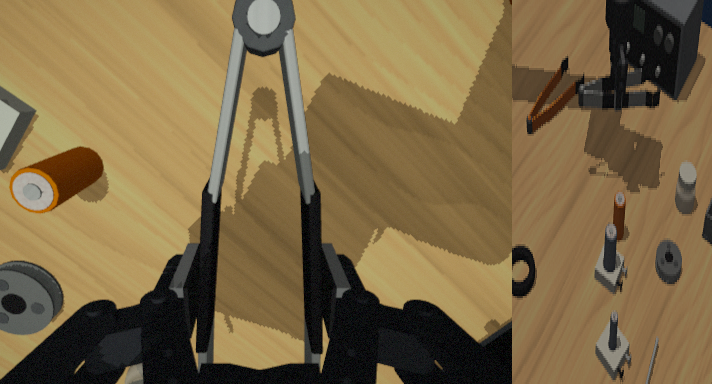

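The wrist view shows the tongs held symmetrically with the pivot at (264,15). The scene crop shows them lifted level.

```bash
python3 - <<'E'
from h import *
o=dict(np.load('w3.npz'));R=Ro.from_quat(o['orientation']).as_matrix()
for z in(.154,.159,.164):
  p=wonz(o,(264,15),z);print(z,p,'tool',R.T@(p-o['eef_pos']))
print('scene/top grip',tri([ray('scene',(301.6,103.7)),ray('top',(149.1,201.3))]))
print('scene jaw',onz('scene',(339.4,103.2),.146),'pred jaw',o['eef_pos']-R[:,0]*.105)
for px in((253.4,258.1),): o1=dict(np.load('w1.npz'));o2=dict(np.load('w2.npz'));print(tri([wray(o1,(253.4,258.1)),wray(o2,(89.4,81.8))]),tri([wray(o1,(257,293)),wray(o2,(47,88))]))
print('orange',tri([wray(o1,(314,224.2)),wray(o2,(173.7,124.8))]),'top',tri([wray(o1,(328,253)),wray(o2,(156,135))]))
E
```

```text
0.154 [0.40077724 0.25386569 0.154     ] tool [ 0.09991648  0.00105936 -0.02306557]
0.159 [0.40135163 0.25432811 0.159     ] tool [ 0.09916083  0.00099171 -0.02806239]
0.164 [0.40192602 0.25479053 0.164     ] tool [ 0.09840518  0.00092405 -0.0330592 ]
scene/top grip (array([0.4667067 , 0.32022145, 0.14870922]), [np.float64(0.0005035739482945764), np.float64(0.0005035739482946463)])
scene jaw [0.54998721 0.39128565 0.146     ] pred jaw [0.55024395 0.39418705 0.13178457]
(array([0.58886398, 0.12516842, 0.00682833]), [np.float64(0.0009479793890384622), np.float64(0.0009479793890384944)]) (array([0.59003624, 0.12907759, 0.07655926]), [np.float64(8.077908757621984e-05), np.float64(8.07790875762213e-05)])
orange (array([ 0.57349792,  0.20598402, -0.01631627]), [np.float64(0.0008740141457009863), np.float64(0.0008740141457008962)]) top (array([0.56767552, 0.20823674, 0.06595086]), [np.float64(0.0007222515782544907), np.float64(0.0007222515782544834)])
```

Request:
jog_arm(increments=[0, 0, 0.4, 0, 0, 0, 51, 0, 0, 0.8, 0, 0, 0, 51, 0, 0, 1, 0, 0, 0, 51, 0, 0, 1, 0, 0, 0, 51, 0, 0, 1, 0, 0, 0, 51, 0, 0, 1, 0, 0, 0, 51, 0, 0, 1, 0, 0, 0, 51, 0, 0, 1, 0, 0, 0, 51, 0, 0, 1, 0, 0, 0, 51, 0, 0, 0.45, 0, 0, 0, 51])

```text
time_s: 14.42
eef_pos: [0.4727, 0.3212, 0.1283]
orientation: [-0.0, 1.0, -0.0, -0.001]
wrist_force: [0.0, -1.1, 0.5]
finger_gap: 0.598
finger_force: 5.9
```

Request:
jog_arm(increments=[0, 0, 0, 0.2, -0.4, 0, 51, 0, 0, 0, 0.3, -0.7, 0, 51, 0, 0, 0, 0.3, -0.9, 0, 51, 0, 0, 0, 0.3, -0.9, 0, 51, 0, 0, 0, 0.3, -0.9, 0, 51, 0, 0, 0, 0.3, -0.9, 0, 51, 0, 0, 0, 0.3, -0.8, 0, 51, 0, 0, 0, 0.2, -0.6, 0, 51, 0, 0, 0, 0.1, -0.37, 0, 51, 0, 0, 0, 0, 0, 0, 51])

```text
time_s: 15.25
eef_pos: [0.4035, 0.1253, 0.1286]
orientation: [-0.001, 1.0, -0.0, -0.001]
wrist_force: [-0.5, 1.0, -1.1]
finger_gap: 0.598
finger_force: 5.9
```

Request:
jog_arm(increments=[0, 0, 0, 0, 0, 0.3, 51, 0, 0, 0, 0, 0, 0.6, 51, 0, 0, 0, 0, 0, 0.6, 51, 0, 0, 0, 0, 0, 0.6, 51, 0, 0, 0, 0, 0, 0.5, 51, 0, 0, 0, 0, 0, 0.3, 51, 0, 0, 0, 0, 0, 0.2, 51, 0, 0, 0, 0, 0, 0, 51, 0, 0, 0, 0, 0, 0, 51, 0, 0, 0, 0, 0, 0, 51])

```text
time_s: 16.08
eef_pos: [0.4052, 0.1272, 0.0363]
orientation: [-0.002, 1.0, 0.0, 0.0]
wrist_force: [-0.0, -0.3, -1.5]
finger_gap: 0.6
finger_force: 5.9
```

```bash
python3 - <<'E'
from h import *
o=ctrl.get_obs();s=ctrl.capture('scene');t=ctrl.capture('top')
np.savez('w4.npz',**o)
a=cv2.resize(s[80:260,180:380],(400,360),interpolation=cv2.INTER_CUBIC);b=cv2.resize(t[130:230,160:270],(396,360),interpolation=cv2.INTER_CUBIC)
cv2.imwrite('pics/st4.png',np.hstack([a,b])[:,:,::-1])
print(o['eef_pos'],o['orientation'],o['finger_gap'],o['finger_force'])
for c in('scene','top'):
  for q in('tongs_jaw','tongs_grip','cell'):
    print(c,q,[(round(a['score'],2),np.round(a['position'],1).tolist(),onz(c,a['position'],.01 if q=='cell' else o['eef_pos'][2]+.015).round(3).tolist()) for a in ctrl.place_of(c,q)[:3]])
E
```

```text
[0.40522781 0.12721494 0.03633117] [-2.26336344e-03  9.99997315e-01  2.25965090e-05  4.96089543e-04] 0.5996622748662128 5.86128142545931
scene tongs_jaw [(0.83, [259.6, 99.6], [0.273, 0.38, 0.051]), (0.77, [276.0, 170.8], [0.514, 0.131, 0.051]), (0.73, [331.3, 260.8], [0.785, -0.037, 0.051])]
scene tongs_grip [(0.87, [238.0, 106.7], [0.241, 0.305, 0.051]), (0.86, [242.2, 153.0], [0.393, 0.134, 0.051])]
scene cell [(0.78, [305.1, 178.5], [0.573, 0.192, 0.01]), (0.76, [298.0, 192.5], [0.588, 0.134, 0.01])]
top tongs_jaw [(0.43, [222.0, 194.2], [0.495, 0.126, 0.051])]
top tongs_grip [(0.54, [154.2, 285.3], [0.225, 0.33, 0.051])]
top cell [(0.57, [223.9, 169.4], [0.579, 0.123, 0.01]), (0.51, [197.4, 173.1], [0.569, 0.208, 0.01])]
```

View pics/st4.png

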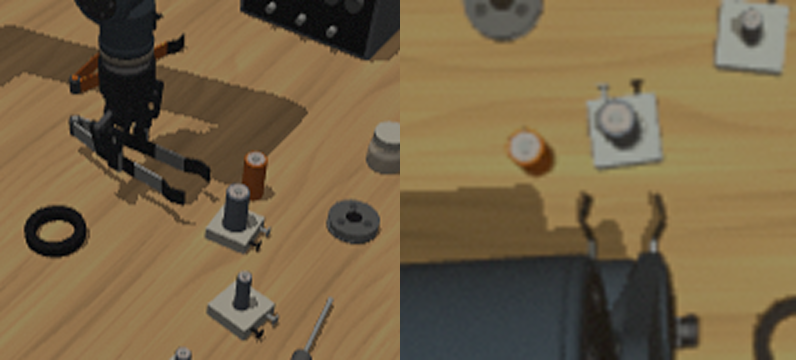

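The left crop shows the open jaws level behind the fat cell, and the right crop shows the jaw tips at (585,195) and (657,195) straddling the cell's line at x≈619. The alignment is good, so I'll advance about 83 mm.

Request:
jog_arm(increments=[0, 0, 0, -0.2, 0, 0, 51, 0, 0, 0, -0.4, 0, 0, 51, 0, 0, 0, -0.4, 0, 0, 51, 0, 0, 0, -0.4, 0, 0, 51, 0, 0, 0, -0.4, 0, 0, 51, 0, 0, 0, -0.35, 0, 0, 51, 0, 0, 0, -0.3, 0, 0, 51, 0, 0, 0, -0.2, 0, 0, 51, 0, 0, 0, -0.12, 0, 0, 51, 0, 0, 0, 0, 0, 0, 51])

```text
time_s: 17.32
eef_pos: [0.4887, 0.1273, 0.036]
orientation: [-0.002, 1.0, 0.0, 0.0]
wrist_force: [0.2, 0.4, -1.6]
finger_gap: 0.596
finger_force: 5.9
```

```bash
python3 - <<'E'
from h import *
o=ctrl.get_obs();s=ctrl.capture('scene');t=ctrl.capture('top')
a=cv2.resize(s[110:230,220:340],(400,400),interpolation=cv2.INTER_CUBIC);b=cv2.resize(t[130:210,180:260],(400,400),interpolation=cv2.INTER_CUBIC)
cv2.imwrite('pics/st5.png',np.hstack([a,b])[:,:,::-1])
print(o['eef_pos'],o['wrist_force'])
E
```

```text
[0.48873195 0.12728158 0.03600185] [ 0.20157467  0.39359895 -1.61708372]
```

View pics/st5.png

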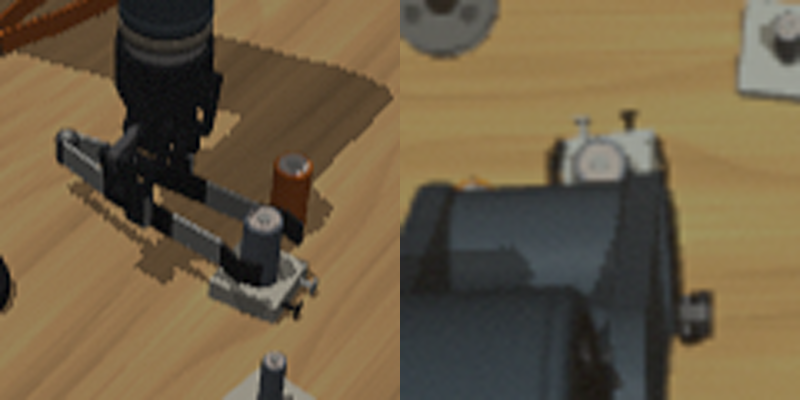

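The left crop shows the fat cell standing between both jaws, with its top at (265,215). Time to squeeze.

Request:
jog_arm(increments=[0, 0, 0, 0, 0, 0, 48, 0, 0, 0, 0, 0, 0, 45, 0, 0, 0, 0, 0, 0, 42, 0, 0, 0, 0, 0, 0, 40, 0, 0, 0, 0, 0, 0, 38, 0, 0, 0, 0, 0, 0, 36, 0, 0, 0, 0, 0, 0, 34, 0, 0, 0, 0, 0, 0, 30, 0, 0, 0, 0, 0, 0, 25, 0, 0, 0, 0, 0, 0, 20], force=80)

```text
time_s: 18.25
eef_pos: [0.488, 0.1274, 0.0362]
orientation: [-0.002, 1.0, 0.0, 0.0]
wrist_force: [-0.8, 0.8, -0.2]
finger_gap: 0.374
finger_force: 79.1
```

Request:
jog_arm(increments=[0, 0, 0, 0, 0, 0, 15, 0, 0, 0, 0, 0, 0, 15, 0, 0, 0, 0, 0, 0, 15, 0, 0, 0, 0, 0, 0, 15, 0, 0, 0, 0, 0, 0, 15, 0, 0, 0, 0, 0, -0.1, 15, 0, 0, 0, 0, 0, -0.1, 15, 0, 0, 0, 0, 0, -0.1, 15, 0, 0, 0, 0, 0, -0.1, 15, 0, 0, 0, 0, 0, 0, 15])

```text
time_s: 19.08
eef_pos: [0.488, 0.1272, 0.0485]
orientation: [-0.002, 1.0, -0.0, 0.0]
wrist_force: [-0.3, 0.8, -2.2]
finger_gap: 0.372
finger_force: 79.5
```

Request:
jog_arm(increments=[0, 0, 0, 0, 0, -0.2, 15, 0, 0, 0, 0, 0, -0.4, 15, 0, 0, 0, 0, 0, -0.6, 15, 0, 0, 0, 0, 0, -0.6, 15, 0, 0, 0, 0, 0, -0.6, 15, 0, 0, 0, 0, 0, -0.6, 15, 0, 0, 0, 0, 0, -0.5, 15, 0, 0, 0, 0, 0, -0.4, 15, 0, 0, 0, 0, 0, -0.2, 15, 0, 0, 0, 0, 0, 0, 15])

```text
time_s: 19.92
eef_pos: [0.4885, 0.1274, 0.1725]
orientation: [-0.002, 1.0, 0.0, 0.001]
wrist_force: [1.3, -0.4, -3.0]
finger_gap: 0.377
finger_force: 79.6
```

Request:
jog_arm(increments=[0, 0, 0, 0, 0, 0, 15, 0, 0, 0, 0, 0, 0, 15, 0, 0, 0, 0, 0, 0, 15, 0, 0, 0, 0, 0, 0, 15, 0, 0, 0, 0, 0, 0, 15, 0, 0, 0, 0, 0, 0, 15, 0, 0, 0, 0, 0, 0, 15, 0, 0, 0, 0, 0, 0, 15, 0, 0, 0, 0, 0, 0, 15, 0, 0, 0, 0, 0, 0, 15])

```text
time_s: 20.75
eef_pos: [0.4879, 0.1273, 0.171]
orientation: [-0.002, 1.0, -0.0, 0.0]
wrist_force: [0.4, 0.0, -2.6]
finger_gap: 0.375
finger_force: 79.6
```

```bash
python3 - <<'E'
from h import *
o=ctrl.get_obs();s=ctrl.capture('scene');t=ctrl.capture('top')
a=cv2.resize(s[60:260,200:400],(400,400),interpolation=cv2.INTER_CUBIC);b=cv2.resize(t[120:220,180:280],(400,400),interpolation=cv2.INTER_CUBIC)
cv2.imwrite('pics/st6.png',np.hstack([a,b])[:,:,::-1])
print(o['eef_pos'],o['wrist_force'],o['finger_force'],o['finger_gap'])
ca=ctrl.place_of('scene','cell');cb=ctrl.place_of('top','cell')
print([(x['score'],x['position']) for x in ca+cb])
for x in ca[:2]:
  for y in cb[:2]: print(tri([ray('scene',x['position']),ray('top',y['position'])]))
print('toe',ctrl.place_of('top','treadle_toe')[0])
E
```

```text
[0.48785485 0.12732831 0.17101834] [ 3.67798553e-01  2.20423345e-03 -2.63268446e+00] 79.55492734909058 0.374992828727647
[(0.83, [300.3, 152.3]), (0.48, [301.3, 173.9]), (0.59, [221.0, 160.7])]
(array([0.58196134, 0.1210994 , 0.15930657]), [np.float64(0.0064010463506394295), np.float64(0.006401046350639414)])
(array([0.59336675, 0.12573248, 0.08917454]), [np.float64(0.002336689771087168), np.float64(0.002336689771087082)])
toe {'position': [362.6, 203.9], 'score': 0.65}
```

View pics/st6.png

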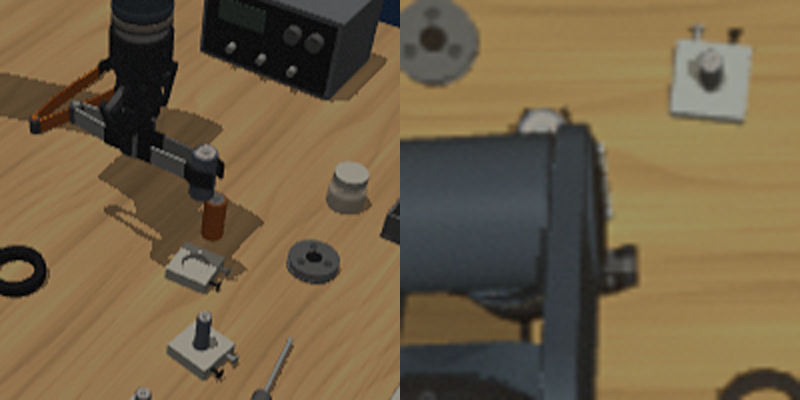

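The picture shows the fat cell upright in the jaws at (203,170), clear of its empty stand. I'll check the foot height by projection.

```bash
python3 - <<'E'
from h import *
p=P['scene']
for z in(.1,.12,.145,.215):
    v=p['intrinsics']@(p['R']@np.array([.589,.127,z])+p['t']);v=v[:2]/v[2];print(z,(v-[200,60])*2)
E
```

```text
0.1 [199.1772362  220.15579384]
0.12 [200.38893191 208.72422269]
0.145 [201.94699057 194.02493959]
0.215 [206.58602604 150.25861821]
```

The foot shows at about row 197 and the top at about 151. That puts the foot at z ≈ 0.14 m, with no slip.

```bash
python3 -c "
from bench import ctrl
print(ctrl.sign_off())"
```

```text
the job is handed in; nothing more can be done
None
```

I pressed the treadle to its stop and let it back up, and the job is handed in with the fat cell held upright in the squeezed tongs, its foot about 14 cm above the bench; the sign-off gave no verdict.

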